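Put the board holder away in the roll-top store

ROBOT

A 7-joint arm with a two-finger parallel gripper is mounted at the origin on the work surface. World frame = base frame: x ahead of the robot, y to its left, z up, the work surface at z = 0. Lengths are in mm, angles in rad, forces in N, time in s.
With the tool pointing down it reaches from about 400 to 875 mm from the base axis. Payload 6.5 kg.
Tool frame: the origin (TCP) lies midway between the tips of the shut fingers; the grasp point (between the pads) lies tcp_to_grasp behind it (tcp_to_grasp is the distance from the TCP to the grasp point, in mm); x points along the fingers, z is the direction in which the jaws open and shut, and the axes are right-handed (so a half turn about x gives the same grasp; the last joint's range is limited). The gripper opens to 88 mm and grips with 3 to 60 N. Pads are 18 mm wide; open, the fingers measure 123 mm over their backs; the gripper's body (75 mm by 187 mm) begins 45 mm behind the grasp point.
Start: joints at [1.149, 0.536, -0.004, 1.538, 0.003, 1.067, -0.071], TCP at [226.417, -609.283, 238.716] pointing down, gripper open.
Joint ranges: [-2.7, 2.7], [-0.37, 2.16], [-1.27, 1.26], [0.24, 2.4], [-1.31, 4.45], [0.19, 1.91], [-2.76, 2.76]. Speed limits (rad/s): [2.39, 2.39, 3.14, 3.14, 3.14, 3.14, 3.14].

INTERFACE

Orientations are given as a unit quaternion [w, x, y, z].
In Python, from plant import reach, move_linear, movej, move_gripper, dwell, inverse_kinematics, get_image, IKError, sign_off, read_time_s, read_joints, read_dq, read_joint_efforts, read_eef_pos, read_eef_rot, read_force, read_wrist_torque, read_opening, tcp_to_grasp gives the robot as it stands. The module is installed in compiled form; this text tells all that it offers. Calls block until the motion is done:
- reach(position, orientation): joint-space move of the TCP to a pose.
- move_linear(position, ori=None, v=150, max_force=None): straight line of the TCP; ori=None keeps the orientation; v is the mean speed in mm/s. With max_force (N) it stops when the force on the tool has changed by that much, and returns True; else False.
- movej(angles): joint-space move.
- move_gripper(opening, f_grip=None): finger opening in mm; f_grip is the grip in N (None keeps the last); returns when the fingers have stopped.
- dwell(seconds).
- inverse_kinematics(position, orientation): joint angles nearest the present ones, or None.
- get_image(name): name is "scene" or "top" or "wrist"; returns a dict with "img" (480x640x3 uint8, red, green, blue), "K" (3x3 intrinsics, pixels), "dist_coeffs" ([k1, k2, p1, p2, k3] as OpenCV has them; the pictures are not rectified), "view" (4x4, takes a point from world to camera coordinates); the wrist camera has in their place "tool_from_camera" (4x4, takes a point from camera to tool coordinates, whose origin is the TCP and whose axes are the tool frame's). Camera axes: x right, y up, looking along -z (the intrinsics and any distortion apply to the point x, -y, -z); pixel columns grow to the right and rows downward; lengths in mm; the calibration is good to about 2 mm. A picture is of the moment at which its call begins: read the wrist's pose just before it. There is no depth.
A pose or a line that the arm cannot do raises IKError and nothing moves.
- sign_off(): hands the job in, once; it reports no verdict.
Readings, each from a call of its own:
- read_time_s(): time.
- read_joints(): joint angles.
- read_dq(): joint speeds.
- read_joint_efforts(): joint torques, N m.
- read_eef_pos(): TCP position.
- read_eef_rot(): TCP orientation.
- read_force(): force on the tool from outside, world axes, zero at the start.
- read_wrist_torque(): the same for the moment, N m.
- read_opening(): finger opening in mm.
Only numpy, scipy, OpenCV 4.12 (cv2) and the standard library are available. Lean on these libraries where they do the work, as an engineer would, in place of code of your own. Each camera call takes 0.05 s, during which the arm holds its last target. There are 200 camera calls.

TASK

Roll the slatted shutter of the roll-top store fully open, then set the blue board holder down gently on the blue pad inside, upright, lengthwise along the pad and whole on it. Let go and roll the shutter fully shut again, without slamming it. Leave the heat sink in the store and the other things on the bench where they are.

Things in the scene. Friction and masses are not known exactly. Their poses are not given: they have to be found in the camera images.
- store: Grey roll-top store, fixed, 384 mm wide (y), 288 mm deep (x), 245 mm high; origin at the centre of its underside on the mat; front faces its -x (to the robot). Floor 100 mm up; half-round cheeks 12 mm thick, inner faces at y = +-180 mm. A fixed apron closes the front up to 62 mm above the floor; with the shutter open the clear opening from above runs from x = -105 to +55 mm.
- store_axis (a point): Centre of the circular track, 100 mm above the store's underside (level with its floor), half-way across; same axes as the store. The shutter runs about its y axis.
- shutter (a joint): Shutter of eleven aluminium slats on a circular track (slat outer faces 124 mm from the axis). Value in rad: 0 fully shut, 1.5 fully open (stop); opening carries the bar up and over to the back. It stays where it is left; moving it takes about 3 to 8 N at the bar.
- shutter_bar (a point): Middle of the yellow round pull bar of the shutter: 14 mm thick, 140 mm long, along the store's y, 165 mm from the track's axis, on two 10 mm posts at its ends; 34 mm free between bar and slats. Seen from the axis it stands 45 degrees above the store's -x when shut, plus the joint value (41 degrees past the top when open). Its axes turn with the shutter; at 0 they are the store's.
- holder_mid (a point): Blue board holder with two yellow jaws, a green board and two steel thumbscrews at its +x end: a rigid block 112 (x) x 48 (y) x 36 mm (z, up), 0.2 to 0.4 kg. This point is its centre, 18 mm above its underside, which starts on the mat. Flat parallel sides (y) from the bottom to 22 mm height, x from -56 to +44 mm. Either way round will do in the store.
- holder: The same board holder; origin at the centre of its underside, same axes.
- blue_pad: Blue pad fixed on the store's floor, 140 mm (x, front to back of the store) by 80 mm (y), 4 mm thick; origin at the centre of its underside, axes as the store's. It lies in the left or the right half of the store, centred 80 mm from the middle and 12 mm towards the front.
- grey_pad: Grey pad of the same size in the other half of the store; the heat sink stands on it.
- heatsink_mid (a point): Aluminium finned heat sink, 70 x 56 x 29 mm, standing loose on the grey pad; this point is at its centre, 15 mm above its underside. To be left alone.
- bottle: White bottle, 66 mm in diameter, 150 mm high, origin under its centre; bystander.
- spool: Copper-coloured wire spool, 54 mm in diameter, 34 mm high, origin under its centre; bystander.
- driver: Yellow-handled screwdriver, 160 mm long, lying along its x; bystander.
- tweezers: Dark steel tweezers, 130 mm long, 8 mm high, lying along their x; bystander.
- jar: Amber jar with a black cap, 52 mm in diameter, 45 mm high; bystander.
Things that resemble listed ones, but are neither listed nor needed, are in the scene too. There is more than one size of the holder; the job needs the largest.

How it is judged:
By the outcome, as a careful person would: the job done as asked, in the order asked, and still so for the second after the job is handed in, with the robot touching nothing.
It also fails if it takes over 72 s, if anything falls off the work surface, if the arm or the gripper's body presses on something with over 40 N, if the wrist force passes 120 N, or if a joint passes its speed limit or range.

## Working session

There is one attempt and no reset: what is moved stays moved. The work goes in short steps, each a Python script; the robot and the scene stay as the last script left them, time stands still between calls to the robot, and variables do not carry over. Pictures are saved under pics/ and viewed, about 8 in all and at most 12, crops included, and the job is handed in when it is done.

```bash
mkdir -p pics; ls
python3 - <<'E'
from plant import *
import cv2,pickle
for n in("scene","top"):
    d=get_image(n); cv2.imwrite(f"pics/{n}0.png",d["img"][:,:,::-1]); pickle.dump(d,open(n+"0.pkl","wb"))
    print(n,d["K"],d["dist_coeffs"],d["view"])
print(tcp_to_grasp if not callable(tcp_to_grasp) else tcp_to_grasp(),read_eef_rot(),read_time_s(),read_opening())
d=get_image("wrist");print(d["tool_from_camera"],d["K"])
E
```

```text
pics
scene [[445.68496936   0.         321.21066093]
 [  0.         445.68496936 238.58584718]
 [  0.           0.           1.        ]] [0.01740017 0.         0.         0.         0.        ] [[-6.86244198e-01 -7.27370856e-01 -7.34357242e-04  3.83235322e+02]
 [ 5.79322020e-01 -5.47176212e-01  6.04139214e-01 -4.02722220e+02]
 [-4.39835080e-01  4.14161601e-01  7.96878454e-01 -1.26807131e+03]
 [ 0.00000000e+00  0.00000000e+00  0.00000000e+00  1.00000000e+00]]
top [[543.47997671   0.         328.1758579 ]
 [  0.         543.47997671 233.63804388]
 [  0.           0.           1.        ]] [-0.13812159  0.          0.          0.          0.        ] [[ 8.59540054e-03 -9.99960302e-01  2.34822717e-03  1.25115462e+00]
 [ 9.87250102e-01  8.85936553e-03  1.58930011e-01 -5.40891561e+02]
 [-1.58944505e-01  9.52220416e-04  9.87287059e-01 -1.67137409e+03]
 [ 0.00000000e+00  0.00000000e+00  0.00000000e+00  1.00000000e+00]]
18.700000000000003 [ 0.58013185  0.40388973  0.5810539  -0.40335653] 0.1 87.98167069553497
[[-6.18307547e-05  3.23072904e-01 -9.46374078e-01 -1.45353138e+02]
 [ 9.98519404e-04  9.46373628e-01  3.23072685e-01  8.58260426e+01]
 [ 9.99999500e-01 -9.24997052e-04 -3.81109559e-04 -6.42037458e-01]
 [ 0.00000000e+00  0.00000000e+00  0.00000000e+00  1.00000000e+00]] [[388.82003778   0.         317.40918521]
 [  0.         388.82003778 237.48577514]
 [  0.           0.           1.        ]]
```

View pics/top0.png

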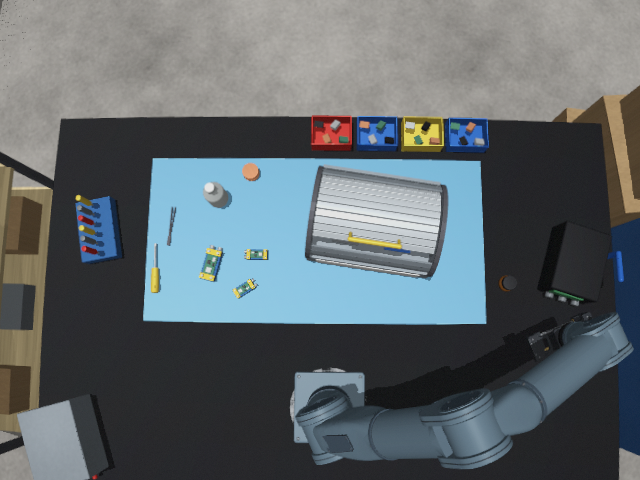

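View pics/scene0.png

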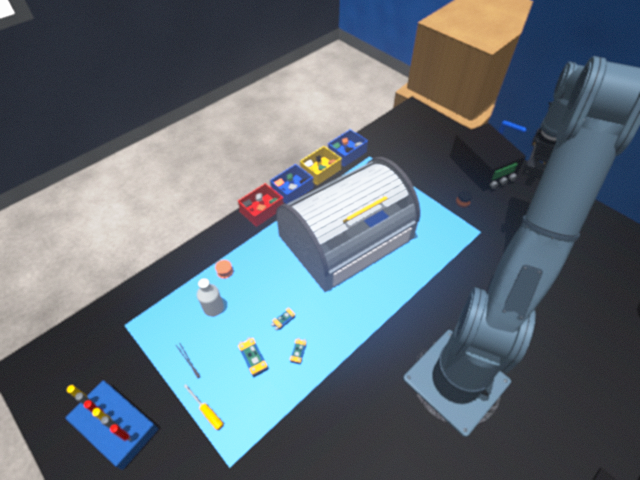

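Candidates for the holder in the top view are (211,263), (257,254) and (245,288). By size I choose (211,263). The coloured bins and the screwdriver rack are not it. Next I measure the bar, the holder and the store.

```bash
cat > h.py <<'E'
from plant import *
import numpy as np,cv2,pickle
from scipy.spatial.transform import Rotation as R
def wrist():
    p=np.array(read_eef_pos());q=np.array(read_eef_rot()); d=get_image("wrist")
    T=np.eye(4);T[:3,:3]=R.from_quat(q,scalar_first=True).as_matrix();T[:3,3]=p
    d["view"]=np.linalg.inv(T@np.array(d["tool_from_camera"])); return d
def rays(d,px):
    u=cv2.undistortPoints(np.array(px,float).reshape(-1,1,2),np.array(d["K"]),np.array(d["dist_coeffs"])).reshape(-1,2)
    V=np.array(d["view"]);Rm=V[:3,:3]
    c=-Rm.T@V[:3,3]; r=np.c_[u[:,0],-u[:,1],-np.ones(len(u))]@Rm
    return c,r
def on_plane(d,px,z):
    c,r=rays(d,px); return c+r*((z-c[2])/r[:,2])[:,None]
def tri(d1,p1,d2,p2):
    c1,r1=rays(d1,p1);c2,r2=rays(d2,p2);out=[]
    for a,b in zip(r1,r2):
        s=np.linalg.lstsq(np.c_[a,-b],c2-c1,rcond=None)[0]
        P,Q=c1+s[0]*a,c2+s[1]*b; out.append(np.r_[(P+Q)/2,np.linalg.norm(P-Q)])
    return np.array(out)
def comps(m,amin=15):
    n,l,s,c=cv2.connectedComponentsWithStats(m.astype(np.uint8))
    return [(l==i,s[i],c[i]) for i in range(1,n) if s[i,4]>=amin]
def yellow(img):
    h=cv2.cvtColor(img,cv2.COLOR_RGB2HSV); return (h[...,0]>18)&(h[...,0]<34)&(h[...,1]>130)&(h[...,2]>90)
def ends(m):
    y,x=np.nonzero(m); P=np.c_[x,y].astype(float);c=P.mean(0);v=np.linalg.svd(P-c,full_matrices=False)[2][0]
    t=(P-c)@v; return c,c+v*t.min(),c+v*t.max()
E
python3 - <<'E'
from h import *
np.set_printoptions(precision=1,suppress=True)
D={n:pickle.load(open(n+"0.pkl","rb")) for n in("top","scene")}
E={}
for n,d in D.items():
    for m,s,c in comps(yellow(d["img"])):
        print(n,s,c)
        if s[2]>35 and (n=="top" and 340<c[0]<410 and 200<c[1]<260 or n=="scene" and 330<c[0]<400 and 180<c[1]<240):
            e=np.array(ends(m)[1:]); E[n]=e[np.argsort(e[:,0])]; print("BAR",E[n])
P=tri(D["top"],E["top"],D["scene"],E["scene"]);print(P)
Q=on_plane(D["top"],E["top"],216.7);print(Q)
# cheek outline corner guesses (top view)
print(on_plane(D["top"],[[211,263],[257,254],[245,288],[214,194],[251,172]],20))
i=D["top"]["img"];a=cv2.resize(i[225:310,185:285],None,fx=4,fy=4,interpolation=cv2.INTER_CUBIC)
b=cv2.resize(i[155:290,295:455],None,fx=2.5,fy=2.5,interpolation=cv2.INTER_CUBIC)
H=max(a.shape[0],b.shape[0]);p=[cv2.copyMakeBorder(x,0,H-x.shape[0],0,0,0) for x in(a,b)]
o=np.hstack(p)[:,:,::-1];print(o.shape);cv2.imwrite("pics/crop1.png",o)
E
```

```text
top [ 401  117   43   35 1166] [422.  134.1]
top [ 75 195  17  11  84] [ 82.6 199.9]
top [ 80 226  15   9  64] [ 86.5 229.8]
top [348 232  53  17 227] [374.1 242.1]
BAR [[347.9 237.9]
 [400.3 246.3]]
top [207 249  15   8  59] [213.8 252.2]
top [247 251   3   8  19] [248.1 254.3]
top [263 250   4  10  27] [264.7 254.6]
top [151 268   8  25 168] [154.5 280.2]
top [200 273  15   8  53] [207.5 276.5]
top [249 279   6  10  22] [250.9 283.8]
top [235 289   5   9  18] [236.7 292.8]
scene [301 147  40  37 640] [321.8 163.1]
scene [346 197  41  23 123] [366.2 208.1]
BAR [[346.1 219.2]
 [385.6 197.3]]
scene [240 341  14   9  49] [246.4 344.7]
scene [291 357   9   5  25] [295.  359.1]
scene [251 363  16  11  75] [257.7 367.8]
scene [ 66 384  15  13 111] [ 71.9 389.6]
scene [200 404  23  25 237] [210.9 416.1]
scene [ 92 408  14  11  87] [ 97.8 412.7]
[[ 499.2  -47.8  238.8    3.4]
 [ 475.6 -194.1  243.3    1.7]]
[[ 501.2  -49.6  216.7]
 [ 478.6 -198.1  216.7]]
[[446.4 379.1  20. ]
 [476.9 232.2  20. ]
 [368.2 267.4  20. ]
 [672.  379.   20. ]
 [746.6 260.2  20. ]]
(340, 800, 3)
```

View pics/crop1.png

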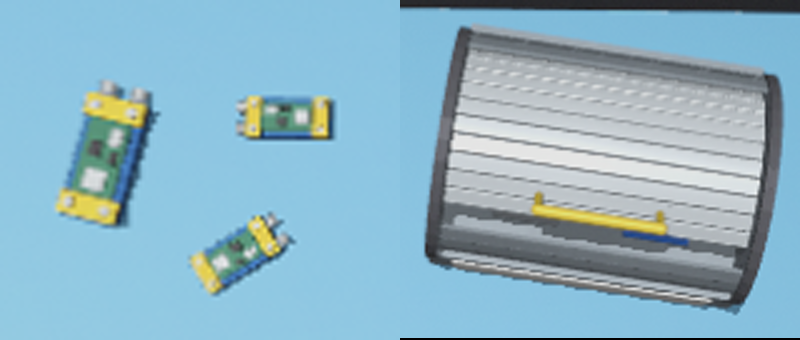

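The crop confirms the choice: the largest holder, with its thumbscrews toward +x in the world. Its smaller twins are at (257,254) and (245,288). The bar triangulates about 24 mm too high for a shut shutter, so the shutter seems to be ajar. I'll check from above with the wrist camera.

```bash
cat >> h.py <<'E'
def down(yaw_z):
    "tool down, jaw axis (tool z) along world yaw"
    z=np.array([np.cos(yaw_z),np.sin(yaw_z),0]);x=np.array([0,0,-1.]);y=np.cross(z,x)
    return R.from_matrix(np.c_[x,y,z]).as_quat(scalar_first=True)
E
python3 - <<'E'
from h import *
np.set_printoptions(precision=2,suppress=True)
yaw=-0.16
for z in(480,430,400,360):
    for s in(1,):
        p=[545,-130,z]; q=down(yaw+s*np.pi/2); J=inverse_kinematics(p,q); print(z,J)
    if J is not None: break
for a in(0,np.pi):
    for p in([487,-121,228],[680,-152,212]): print(a,inverse_kinematics(p,down(yaw+a)))
move_linear([226.4,-609.3,330],v=300)
reach(p:=[545,-130,z],q)
d=wrist();pickle.dump(d,open("w1.pkl","wb"));cv2.imwrite("pics/w1.png",d["img"][:,:,::-1])
print(read_time_s(),read_eef_pos(),read_force())
E
```

```text
480 [ 0.7   0.3  -0.73  1.38  0.2   1.53  1.4 ]
0 [ 0.55  0.34 -0.47  1.91  0.19  0.93 -0.18]
0 [ 0.4   0.68 -0.4   1.4   0.27  1.11 -0.2 ]
3.141592653589793 [-0.68  0.5   1.1   1.98 -0.54  0.99 -2.62]
3.141592653589793 [-0.44  0.91  1.09  1.46 -0.82  1.27 -2.57]
2.7917 [ 544.81 -131.15  479.56] [-0.06 -0.85  0.47]
```

View pics/w1.png

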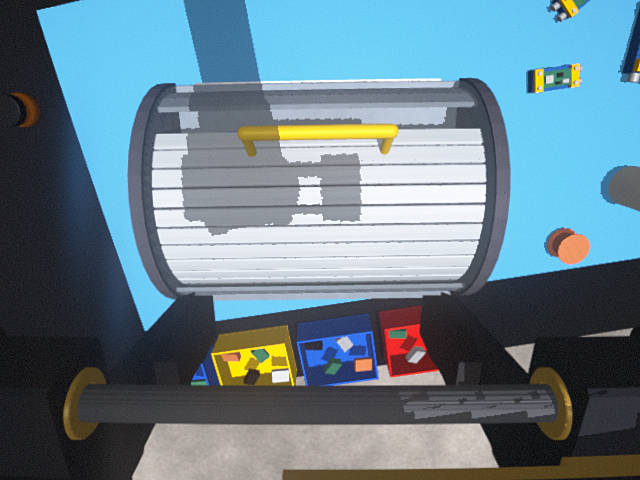

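The view shows the store square in the picture. The bar runs (238,132) to (398,131), the cheek outer extremes are near columns 129 and 510 at row 190, and the front edge is at the top. Dark gap below the bar: the shutter is ajar.

Run:
```python
from h import *
np.set_printoptions(precision=1,suppress=True)
D={n:pickle.load(open(f,"rb")) for n,f in(("top","top0.pkl"),("scene","scene0.pkl"),("w","w1.pkl"))}
w=D["w"]
b=[(m,s,c) for m,s,c in comps(yellow(w["img"])) if 100<c[1]<170 and s[2]>100][0]
ys,xs=np.nonzero(b[0]); 
rows=[np.nonzero(b[0][:,x])[0] for x in (270,320,370)]; print([ (r.min(),r.max()) for r in rows],b[1])
mid=lambda x:(lambda r:(r.min()+r.max())/2)(np.nonzero(b[0][:,x])[0])
yl=np.polyfit(range(265,375),[mid(x) for x in range(265,375)],1)
E_w=np.array([[xs.min(),np.polyval(yl,xs.min())],[xs.max()+1,np.polyval(yl,xs.max())]])
E_t=np.array([[400.8,246.3],[347.9,237.9]]);E_s=np.array([[385.6,197.3],[346.1,219.2]])
print(E_w);print(tri(w,E_w,D["top"],E_t));print(tri(w,E_w,D["scene"],E_s))
for z in(216.7,230,240,250):
    P=on_plane(w,E_w,z);v=P[1]-P[0];print(z,P[:,:2].ravel(),np.linalg.norm(v),-np.arctan2(v[0],v[1]))
P=on_plane(w,[[129,190],[510,190]],245);print(P,np.linalg.norm(P[1]-P[0]),P.mean(0))
# store underside/floor outline corners of cheeks at front/back
print(on_plane(w,[[320,80],[320,297]],100))
```

```text
[(np.int64(126), np.int64(139)), (np.int64(125), np.int64(138)), (np.int64(125), np.int64(137))] [ 238  124  160   32 2483]
[[238.  132.9]
 [398.  130.7]]
[[ 475.1 -196.2  239.7    0.6]
 [ 495.1  -47.9  260.8    1.3]]
[[ 475.7 -194.5  243.4    2.2]
 [ 497.7  -44.2  243.4    0.9]]
216.7 [ 475.7 -200.7  499.8  -39.4] 163.11401667230498 -0.14803428229254503
230 [ 475.3 -198.   498.6  -41.9] 157.79988893750118 -0.1480342822925454
240 [ 475.  -195.9  497.7  -43.8] 153.80430417449077 -0.14803428229254514
250 [ 474.7 -193.8  496.8  -45.7] 149.80871941148038 -0.14803428229254526
[[ 510.7 -315.3  245. ]
 [ 571.9   61.   245. ]] 381.26576495292466 [ 541.3 -127.1  245. ]
[[ 432.9 -108.4  100. ]
 [ 733.5 -156.6  100. ]]
```

```bash
cat >> h.py <<'E'
YAW=-0.149; SX=np.array([np.cos(YAW),np.sin(YAW),0]);SY=np.array([-np.sin(YAW),np.cos(YAW),0])
C=np.array([567.6,-132.0,0.])   # store origin
def st(x,y,z): return C+SX*x+SY*y+np.array([0,0,z])
def bar(q,dep=14): 
    a=np.pi/4+q; return st(-165*np.cos(a),0,100+165*np.sin(a)-dep)
E
python3 - <<'E'
from h import *
np.set_printoptions(precision=1,suppress=True)
Q=down(YAW); q0=0.26; b=bar(q0);print(b)
move_gripper(34,8)
reach(b+[0,0,90],Q)
print(read_force(), move_linear(b,v=120,max_force=8), read_eef_pos(),read_force())
move_gripper(5,8); print(read_opening(),read_force(),read_time_s())
E
```

```text
[ 485.8 -119.7  228.7]
[-0.2  0.1 -0.2] False [ 486.3 -119.7  229.4] [-0.3  0.3  0.2]
13.651713193856892 [-3.5 -0.8  5.4] 6.3917
```

Run:
```python
from h import *
np.set_printoptions(precision=1,suppress=True)
for q in np.linspace(0.26,1.5,10)[1:]:
    s=move_linear(bar(q),v=90,max_force=22); print(round(q,2),s,read_eef_pos(),read_force(),read_opening())
    if s: break
print(read_time_s())
```

```text
0.4 False [ 506.  -122.9  239.5] [-3.8 -0.7  8.5] 13.615640117022622
0.54 False [ 528.2 -126.2  246.7] [-1.5  0.2  5.7] 13.741773749689012
0.67 False [ 550.7 -129.5  250.7] [ 2.5 -1.4  4.2] 13.816719031725404
0.81 False [ 572.7 -132.8  251.1] [ 5.  -0.6  1.1] 13.571160262578728
0.95 False [ 594.6 -136.   248.6] [ 5.6 -0.7 -1.6] 13.273079089984508
1.09 False [ 616.3 -139.2  243.1] [ 4.4 -1.  -3.3] 13.2410065674938
1.22 False [ 637.1 -142.2  234.7] [ 5.8  0.1 -6.2] 12.955174868323384
1.36 False [ 656.6 -145.1  223.5] [ 2.4  2.3 -6.9] 12.356798198172578
1.5 False [ 674.6 -147.9  210.1] [ 2.8  1.  -7. ] 12.498055421701773
9.9917
```

Run:
```python
from h import *
np.set_printoptions(precision=1,suppress=True)
for q in (1.54,1.58,1.62):
    s=move_linear(bar(q),v=40,max_force=12); print(q,s,read_eef_pos(),read_force(),read_opening())
    if s: break
move_gripper(34); print(read_force())
p=np.array(read_eef_pos()); move_linear(p+[0,0,110],v=250)
reach(st(-30,0,470),down(YAW+np.pi/2))
d=wrist();pickle.dump(d,open("w2.pkl","wb"));cv2.imwrite("pics/w2.png",d["img"][:,:,::-1])
print(read_time_s())
```

```text
1.54 False [ 678.9 -148.6  206.2] [-3.9  2.6 -1.5] 12.463874722800051
1.58 True [ 678.6 -149.2  202.2] [-4.6  0.1  1.2] 11.394840384726207
[-0.6 -0.4 -0.4]
13.0583
```

View pics/w2.png

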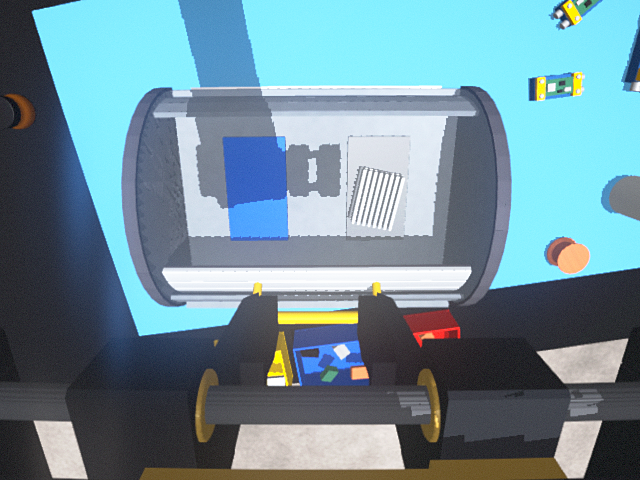

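The shutter is fully open at its stop. The blue pad spans (223–288, 136–240) on the store's right (-y) side, and the heat sink stands on the grey pad at (378,198). Next I measure the pad and take a close look at the holder.

Run:
```python
from h import *
np.set_printoptions(precision=1,suppress=True)
w=pickle.load(open("w2.pkl","rb"));t=pickle.load(open("top0.pkl","rb"))
h=cv2.cvtColor(w["img"],cv2.COLOR_RGB2HSV)
m=(h[...,0]>105)&(h[...,0]<130)&(h[...,1]>150)
for mm,s,c in comps(m,500):
    if not(200<c[0]<320 and 130<c[1]<250): continue
    cn=max(cv2.findContours(mm.astype(np.uint8),cv2.RETR_EXTERNAL,cv2.CHAIN_APPROX_NONE)[0],key=len).reshape(-1,2)
    P=on_plane(w,cn,104)[:,:2].astype(np.float32); r=cv2.minAreaRect(P);print("pad",s,r)
    pc=np.array([*r[0],0]);print("pad in store frame",(pc-C)@SX,(pc-C)@SY)
g=on_plane(w,[[347,136],[410,136],[347,239],[404,239]],104);print("grey",g)
# holder from top view: yellow jaws
a,b=on_plane(t,[[207.5,276.5],[213.8,252.2]],36);v=b-a;yh=np.arctan2(v[1],v[0]);print(a,b,np.linalg.norm(v),yh)
c=(a+b)/2;print(c)
for ang in(yh+np.pi/2,yh-np.pi/2): print(ang,inverse_kinematics([c[0],c[1],330],down(ang)),inverse_kinematics([c[0],c[1],4],down(ang)))
```

```text
pad [ 223  137   65  103 4393] ((549.1881103515625, -210.66114807128906), (79.76213836669922, 138.134521484375), 81.4405517578125)
pad in store frame -6.530694976591103 -80.5228161420242
grey [[497.7 -82.1 104. ]
 [509.4  -2.2 104. ]
 [635.8 -99.5 104. ]
 [647.6 -21.  104. ]]
[401.8 385.1  36. ] [479.2 368.   36. ] 79.24263789126293 -0.21749835773229725
[440.5 376.5  36. ]
1.3532979690625992 [-0.3  0.4 -0.7  1.6  0.3  1.2  0.3] [-0.3  0.9 -0.6  1.8  0.8  0.7 -0. ]
-1.7882946845271939 [-1.5  0.5  1.1  1.7 -0.5  1.3 -2.1] [-1.5  1.1  1.1  1.9 -1.3  1.  -1.6]
```

```bash
sed -i 's/^C=.*/C=np.array([572.5,-132.5,0.])/' h.py
cat >> h.py <<'E'
PAD=np.array([549.2,-210.7,0.])
E
python3 - <<'E'
from h import *
q=down(1.3533); move_gripper(86)
reach([435,377,250],q)
d=wrist();pickle.dump(d,open("w3.pkl","wb"));cv2.imwrite("pics/w3.png",d["img"][:,:,::-1])
print(read_time_s(),read_eef_pos())
E
```

```text
16.0083 [436.02965945 376.23953212 250.14918774]
```

View pics/w3.png

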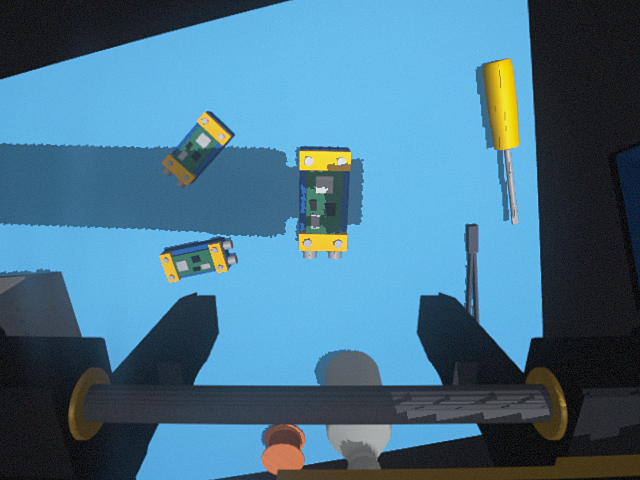

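The largest holder lies at (325,200), with jaws at rows 147–170 and 234–252 and thumbscrews at row 254. Nothing stands in the fingers' way at its sides.

Run:
```python
from h import *
np.set_printoptions(precision=1,suppress=True)
w=pickle.load(open("w3.pkl","rb"))
pts=[]
for m,s,c in comps(yellow(w["img"]),150):
    if 285<c[0]<360 and 130<c[1]<265:
        y,x=np.nonzero(m);pts.append(np.c_[x,y]); r=cv2.minAreaRect(on_plane(w,pts[-1],36)[:,:2].astype(np.float32)); print(s,r)
r=cv2.minAreaRect(on_plane(w,np.vstack(pts),36)[:,:2].astype(np.float32));print("all",r)
h=cv2.cvtColor(w["img"],cv2.COLOR_RGB2HSV)
mm=((h[...,0]<90)|(h[...,0]>104)|(h[...,2]<70)); mm=(mm&(h[...,1]>0))
print(on_plane(w,[[320,252],[320,260]],26))
```

```text
[299 151  52  20 845] ((403.4580993652344, 391.5077819824219), (46.906578063964844, 17.296159744262695), 77.49301147460938)
[299 233  48  18 676] ((480.3815002441406, 373.08966064453125), (46.450218200683594, 17.664405822753906), 76.60526275634766)
all ((441.93902587890625, 382.42572021484375), (46.837284088134766, 96.76880645751953), 76.62572479248047)
[[494.  367.5  26. ]
 [502.6 365.6  26. ]]
```

Run:
```python
from h import *
np.set_printoptions(precision=1,suppress=True)
q=down(np.radians(76.7))
reach([444,382,110],q)
print(move_linear([444,382,3],v=90,max_force=8),read_eef_pos(),read_force())
move_gripper(40,28);print(read_opening(),read_force(),read_eef_pos())
move_linear([444,382,60],v=80);dwell(.2);print(read_opening(),read_force(),read_wrist_torque())
move_linear([444,382,330],v=300)
print(inverse_kinematics(PAD+[0,0,330],down(YAW+np.pi/2)),inverse_kinematics(PAD+[0,0,107],down(YAW+np.pi/2)))
d=get_image("scene");cv2.imwrite("pics/s2.png",d["img"][:,:,::-1]);print(read_time_s())
d=wrist();pickle.dump(d,open("w4.pkl","wb"));cv2.imwrite("pics/w4.png",d["img"][:,:,::-1])
```

```text
True [443.6 381.7   3.6] [-0.9 -1.2  6.7]
47.71002444647084 [0.9 1.8 5.3] [443.7 382.3   3.5]
47.75062916447694 [-1.2  0.2 -2.6] [ 0.  -0.1 -0. ]
[ 1.1  0.6 -1.2  1.6  0.6  1.4  1.3] [ 1.   0.8 -1.   1.8  0.8  1.   1.1]
20.5917
```

View pics/w4.png

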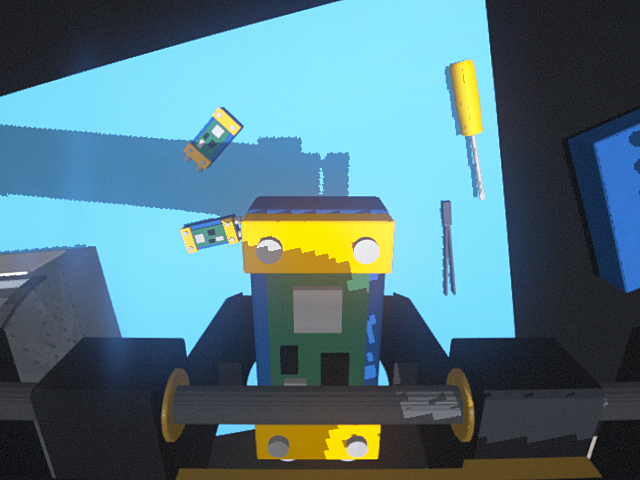

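Run:
```python
from h import *
np.set_printoptions(precision=1,suppress=True)
w=pickle.load(open("w4.pkl","rb"))
hx=np.array([np.cos(np.radians(-13.3)),np.sin(np.radians(-13.3)),0]); T=np.array([444,382,330.])
for z in(363,366,369):
    P=on_plane(w,[[320,221],[320,273],[320,425]],z)-T; print(z,P@hx)
tgt=PAD-4*SX+4*SY; Q=down(YAW+np.pi/2)
reach(tgt+[0,0,330],Q)
move_linear(tgt+[0,0,210],v=200)
d=get_image("top");cv2.imwrite("pics/t2.png",d["img"][:,:,::-1]);print(read_force(),read_opening(),read_eef_pos(),tgt,read_time_s())
```

```text
363 [-51.2 -34.5  25.8]
366 [-52.1 -35.8  22.8]
369 [-53.  -37.1  19.9]
[-0.1  0.4 -2. ] 47.67750787331969 [ 547.  -205.9  211.6] [ 545.8 -206.2    0. ] 23.5833
```

Run:
```python
from h import *
np.set_printoptions(precision=1,suppress=True)
tgt=PAD-4*SX+4*SY
print(move_linear(tgt+[0,0,120],v=80,max_force=12),read_eef_pos(),read_force());dwell(.2)
print(move_linear(tgt+[0,0,99],v=15,max_force=3),read_eef_pos(),read_force(),read_wrist_torque(),read_time_s())
```

```text
False [ 546.2 -206.2  120.5] [ 0.5 -0.5 -3.2]
True [ 545.8 -206.2  107.5] [-0.7 -0.3  4.3] [0.1 0.  0. ] 25.925
```

Run:
```python
from h import *
np.set_printoptions(precision=1,suppress=True)
move_gripper(64);dwell(.1);print(read_force(),read_opening())
p=np.array(read_eef_pos()); print(move_linear(p+[0,0,40],v=60,max_force=10),read_force())
move_linear(p+[0,0,250],v=250)
reach(st(-30,0,470),down(YAW+np.pi/2))
d=wrist();pickle.dump(d,open("w5.pkl","wb"));cv2.imwrite("pics/w5.png",d["img"][:,:,::-1])
h=cv2.cvtColor(d["img"],cv2.COLOR_RGB2HSV)
pts=[]
for m,s,c in comps(yellow(d["img"]),60):
    if 200<c[0]<310 and 120<c[1]<255: y,x=np.nonzero(m);pts.append(np.c_[x,y]);print(s)
r=cv2.minAreaRect(on_plane(d,np.vstack(pts),143)[:,:2].astype(np.float32));c=np.array([*r[0],0]);print(r,(c-PAD)@SX,(c-PAD)@SY,read_time_s())
```

```text
[-0.4 -5.   5.9] 63.525704147529865
False [0.2 0.1 0.3]
[236 148  39  15 493]
[240 212  37  14 420]
((543.8126220703125, -203.94851684570312), (46.27312088012695, 95.86102294921875), 81.3322982788086) -6.329938758284125 5.876924455564426 28.9417
```

View pics/w5.png

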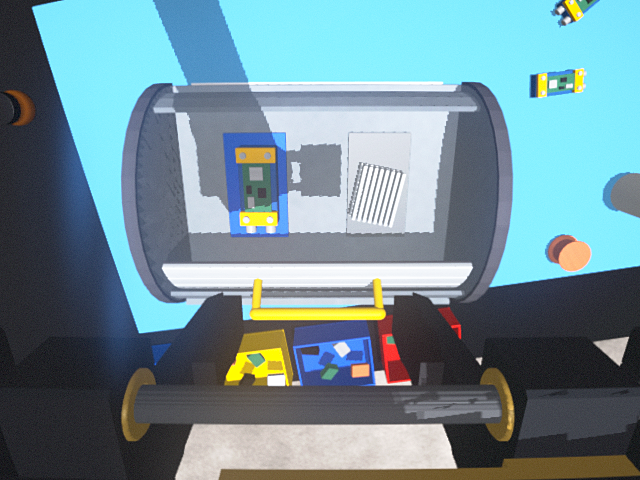

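The holder lies upright and whole on the pad, with its centre about 0 mm along and 6 mm across from the pad's centre. The heat sink is unchanged at (378,195). Now I shut the shutter.

Run:
```python
from h import *
np.set_printoptions(precision=1,suppress=True)
Q=down(YAW); b=bar(1.5); move_gripper(38,8)
reach(b+[0,0,110],Q)
print(b,move_linear(b,v=110,max_force=8),read_eef_pos(),read_force())
move_gripper(5,8);print(read_opening(),read_force())
for q in np.linspace(1.5,0.12,11)[1:]:
    s=move_linear(bar(q),v=90,max_force=22); print(round(q,2),s,read_eef_pos(),read_force(),round(read_opening(),1))
    if s: break
print(read_time_s())
```

```text
[ 679.4 -148.6  210.6] False [ 680.  -148.5  211.6] [-0.4  0.3 -0.6]
13.358839516394376 [-3.7 -0.4  2.8]
1.36 False [ 661.7 -146.   224.9] [-0.1 -1.1  3.7] 13.7
1.22 False [ 642.9 -143.2  236.5] [ 1.3 -0.9  7.1] 13.8
1.09 False [ 622.6 -140.2  245.5] [ 1.8 -0.2 11.5] 13.4
0.95 False [ 601.2 -136.8  251.1] [ 1.8 -0.8 12.8] 13.6
0.81 False [ 578.2 -133.4  252.8] [ 0.5 -1.8 12.9] 13.3
0.67 False [ 555.  -129.8  251.1] [-0.8 -0.3 10.6] 13.6
0.53 False [ 532.2 -126.4  246.3] [ 0.1 -0.5  7.7] 14.0
0.4 False [ 510.2 -123.1  238.3] [-0.5  0.4  2.4] 13.5
0.26 False [ 489.6 -120.   227.9] [ 1.1 -0.3 -1.8] 13.4
0.12 False [ 471.3 -117.2  215. ] [ 4.6  0.  -6.2] 13.0
36.4833
```

Run:
```python
from h import *
np.set_printoptions(precision=1,suppress=True)
for q in (.06,.02,-.02,-.06,-.1):
    s=move_linear(bar(q),v=20,max_force=12); print(q,s,read_eef_pos(),read_force(),round(read_opening(),1))
    if s: break
dwell(.2);print(read_force())
move_gripper(38);p=np.array(read_eef_pos());print(read_force())
move_linear(p+[0,0,120],v=150)
reach(st(-60,0,470),down(YAW+np.pi/2));dwell(.2)
d=wrist();pickle.dump(d,open("w6.pkl","wb"));cv2.imwrite("pics/w6.png",d["img"][:,:,::-1])
b=[(m,s,c) for m,s,c in comps(yellow(d["img"])) if 80<c[1]<200 and s[2]>100]
for m,s,c in b:
    f=lambda x:np.nonzero(m[:,x])[0][:14].mean(); x0,x1=s[0],s[0]+s[2]
    for z in(216.7,220,240): print(s,z,on_plane(d,[[x0,f(x0+30)],[x1,f(x1-30)]],z), st(-116.7,0,220))
print(read_time_s())
```

```text
0.06 False [ 465.5 -116.4  210.1] [ 5.5 -1.2  0. ] 13.2
0.02 False [ 460.2 -115.6  205.2] [ 6.2 -0.7 -2. ] 13.0
-0.02 False [ 456.6 -115.   201.3] [ 5.9 -2.   3.7] 13.2
-0.06 False [ 456.8 -114.6  198.3] [15.  -2.7  5.5] 12.3
-0.1 False [ 453.  -113.8  193.5] [16.3 -1.3  6. ] 18.5
[15.2 -1.2  6.1]
[-0.9 -0.2 -0.1]
[ 238  128  155   36 2470] 216.7 [[ 446.6 -192.4  216.7]
 [ 468.9  -39.5  216.7]] [ 457.1 -115.2  220. ]
[ 238  128  155   36 2470] 220 [[ 446.4 -191.7  220. ]
 [ 468.6  -40.   220. ]] [ 457.1 -115.2  220. ]
[ 238  128  155   36 2470] 240 [[ 445.6 -187.5  240. ]
 [ 466.6  -43.6  240. ]] [ 457.1 -115.2  220. ]
42.2667
```

View pics/w6.png

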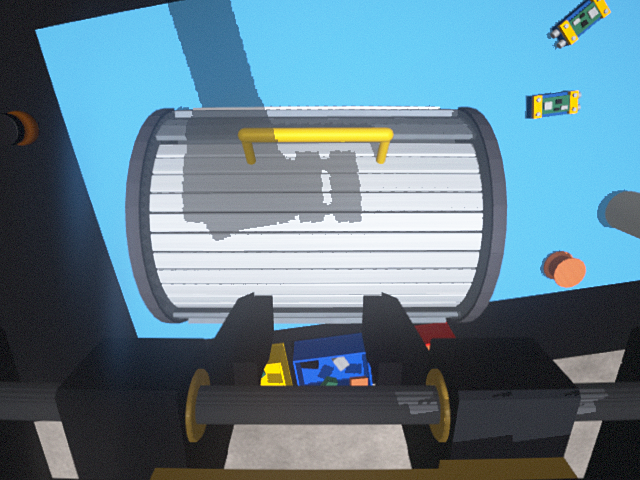

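The shutter looks shut: no gap, and the bar's middle is at (457.6,-116) against (457.1,-115) expected. Because the fingers were sprung open slightly at the end, I'll verify with a gentle press down on the bar.

Run:
```python
from h import *
np.set_printoptions(precision=1,suppress=True)
move_gripper(0,8); p=st(-116,0,0)
reach(p+[0,0,290],down(YAW)); move_linear(p+[0,0,240],v=100);dwell(.2)
print(move_linear(p+[0,0,215],v=15,max_force=6),read_eef_pos(),read_force())
print(move_linear(p+[0,0,212],v=10,max_force=12),read_eef_pos(),read_force())
move_linear(p+[0,0,330],v=150)
reach(st(-60,0,470),down(YAW+np.pi/2));dwell(.3)
d=wrist();cv2.imwrite("pics/w7.png",d["img"][:,:,::-1])
for m,s,c in comps(yellow(d["img"])):
    if 80<c[1]<200 and s[2]>100: print(s,c)
t=get_image("top");t0=pickle.load(open("top0.pkl","rb"))["img"]
# bystander check: left part of mat / jar region differences
df=np.abs(t["img"].astype(int)-t0).sum(2)>90
for m,s,c in comps(df,25): print("diff",s)
cv2.imwrite("pics/t3.png",t["img"][:,:,::-1]);print(read_time_s())
```

```text
True [ 457.8 -115.3  227. ] [-1.3 -0.1  7.1]
True [ 457.8 -115.3  226.9] [-1.6 -0.7  7.1]
[ 238  127  155   37 2470] [314.8 137. ]
diff [ 312  155  129  110 6912]
diff [391 178  27   5  71]
diff [199 246  26  36 551]
diff [  387   262   247   207 16830]
diff [353 384  12   9  39]
diff [319 396  18  11  45]
diff [294 406  23  30 177]
diff [325 406  19  15  41]
diff [365 406  15   8  69]
diff [377 409  17   7  62]
diff [347 423  22  14 218]
diff [442 425   7  18  34]
diff [381 427  19  31 390]
diff [313 437  15  16 106]
diff [451 436   6  24  86]
diff [ 312  446  145   34 1627]
diff [322 461  14   6  26]
49.0833
```

View pics/t3.png

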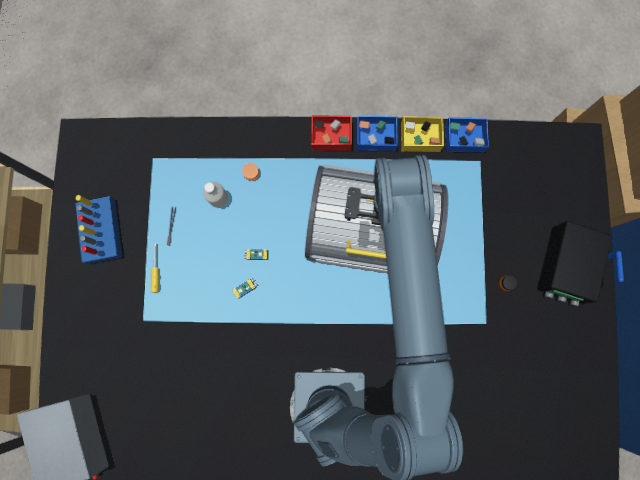

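```bash
python3 -c "
from plant import *
print(sign_off(),read_time_s())"
```

```text
the job is handed in; nothing more can be done
the job is handed in; nothing more can be done
```

The job is done and handed in, at about 49 s of the 72 s allowed. I opened the shutter to its stop (it started about 0.26 rad ajar) and set the largest board holder down on the blue pad. Contact on setting down was about 4 N. I then let go and rolled the shutter shut, covering the last stretch at 20 mm/s.

**Last checks**
- **Holder:** the wrist camera showed it upright, parallel to the pad to within about 0.2°, and about 0 mm along and 6 mm across from the pad's centre. It is whole on the pad. The heat sink looked unmoved.
- **Shutter:** the bar is at the expected shut position. Its middle is within 1 mm in x and y, and its top is at 227 mm, as expected if the mat is about 3.5 mm thick. No gap can be seen.
- **Bystanders:** the top view shows no change at the bystanders. The only differences are the holder's old spot, the store and the arm.

**Irregularities**
- At the closing stop my last small move went a little past it. The bar sprang the fingers open to 18.5 mm, at about 16 N on the wrist.
- The press-down check on the shut bar only reached about 7 N, because its second stage ended early instead of building to 12 N.
- My first estimate of the store's position along its depth was about 5 mm off, and I corrected it from the pad before placing the holder.

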